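# Turn the modules solder side up and pull the reject

## Robot

A 7-joint arm with a two-finger parallel gripper is mounted at the origin on a cart in front of the work surface, level with it; the furniture and walls round the work are solid. World frame = base frame: x ahead of the robot, y to its left, z up, the work surface at z = 0. Lengths are in m, angles in rad, forces in N, time in s.
With the tool pointing down it reaches from about 0.35 to 0.9 m from the base axis. Payload 8.1 kg.
Tool frame: the origin (TCP) lies between the finger pads; the fingertips stand 25 mm ahead of it and the grasp point (between the pads) lies 6 mm ahead of it; z points along the fingers, y is the direction in which the jaws open and shut (so a half turn about z gives the same grasp; the last joint's range is limited). The gripper opens to 92 mm and grips with 3 to 60 N. Pads are 19 mm wide; open, the fingers measure 130 mm over their backs; the gripper's body (75 mm by 190 mm) begins 47 mm behind the grasp point.
Start: joints at [1.167, 0.434, 0.025, 1.573, -0.012, 1.134, -0.075], TCP at [0.185, -0.597, 0.252] pointing down, gripper open.
Joint ranges: [-2.62, 2.62], [-0.44, 2.09], [-1.27, 1.32], [0.08, 2.57], [-1.32, 4.46], [0.12, 2], [-2.74, 2.74]. Speed limits (rad/s): [2.22, 2.22, 3.01, 3.01, 3.14, 3.14, 3.14].

## Interface

Orientations are given as a rotation vector (axis times angle).
In Python, from cell import * gives the robot as it stands.
- The arm moves only by the shell command python3 -m jog 'ROWS' [FORCE]. ROWS is JSON, one flat list of numbers, 5 for each row, row after row: the finger opening in mm, from 0 to 91.8, then the shift along the tool's x, y, z in units of 40 mm (1.0 is 40 mm), then the turn about the tool's z in units of 6 degrees (1.0 is 6 degrees). A call has 1 to 20 rows; each row shifts and turns the pose as measured when the row begins, along the tool's axes as they then stand; what a row does not reach is not made up. A row lasts 1/12 s, in which the tool goes at most 41.7 mm and 7.16 degrees, less where a joint would pass 70% of its speed; a pose out of reach is approached as far as the arm can. A call is refused whole if a number of a shift passes 1 or a number of a turn 1, either way. A call with a gripper value outside its range is refused whole. The fingers move at their own pace and stop on an object; FORCE is the grip in N (left out, the last holds). Time passes only in rows, so rows that do not move let the fingers close. It gives the time, the measured TCP pose, the force and the opening at its end, in the units of the state.
- observe(): the state, without advancing time (a new reading comes with each control period).
- get_image(name): name is "side" or "top"; returns the picture (400x640x3 uint8, red, green, blue); there is no depth.
- camera_params(name): a dict with "intrinsics" (3x3 intrinsics, pixels), "dist_coeffs" ([k1, k2, p1, p2, k3] as OpenCV has them; the pictures are not rectified), "xyz" and "orientation" of the camera in the world. Camera axes: x right, y down, z forward; pixel columns grow to the right and rows downward; lengths in m; the calibration is good to about 2 mm. A picture is of the moment at which its call begins. camera_params takes no time and is no camera call.
- sign_off(): hands the job in, once; it reports no verdict.
The state is a dict: "clock": time; "joints": joint angles; "dq": joint speeds; "joint_efforts": joint torques, N m; "position": TCP position; "ee_rot": TCP orientation; "force": force on the tool from outside, world axes, zero at the start; "ft_torque": the same for the moment, N m; "width": opening from 0.0 (shut) to 1.0 (fully open).
Only numpy, scipy, OpenCV 4.12 (cv2) and the standard library are available. Lean on these libraries where they do the work, as an engineer would, in place of code of your own. Each camera call takes 0.05 s, during which the arm holds its last target. There are 200 camera calls.

## Task

Turn all three modules in the stand over by swinging their frames across to the far side, so that they lie flat with the solder side up, ready for touch-up. Then draw the one whose underside carries the crossed strips of tape out of its frame and set it down in the red bin beside the stand without dropping it in from above; leave the other two fully home in their frames, solder side up, and do not disturb the things lying around.

Things in the scene. Friction and masses are not known exactly. Their poses are not given: they have to be found in the camera images.
- stand: fixed aluminium turn-over stand, 176 mm (x) by 310 mm (y), end cheeks 60 mm tall. Origin on the bench under the middle of its hinge rod; y along the rod, x to the far side, z up. Rod axis 52 mm above the bench. Three hinged frames, 66 mm wide, at y = +86 (left), 0, -86 mm (right), each holding a module. Rest rails at x = -54 and +54 mm, tops 45 mm above the bench
- frame_left (a joint): left (+y) frame's hinge angle (rad): 0 lying toward the robot (start), pi/2 upright, pi fully over on the far rest rail (stops). Stiff hinge: stays where it is left; 2 to 3 N at the module's grip bar swings it, with the module in it. A module that is home has its bar 112 mm from the rod axis, in line with it: it travels a half circle, and the round bar can turn between the fingers
- frame_mid (a joint): middle frame's hinge angle (rad): 0 lying toward the robot (start), pi/2 upright, pi fully over on the far rest rail (stops). Stiff hinge: stays where it is left; 2 to 3 N at the module's grip bar swings it, with the module in it. A module that is home has its bar 112 mm from the rod axis, in line with it: it travels a half circle, and the round bar can turn between the fingers
- frame_right (a joint): right (-y) frame's hinge angle (rad): 0 lying toward the robot (start), pi/2 upright, pi fully over on the far rest rail (stops). Stiff hinge: stays where it is left; 2 to 3 N at the module's grip bar swings it, with the module in it. A module that is home has its bar 112 mm from the rod axis, in line with it: it travels a half circle, and the round bar can turn between the fingers
- frame_left_seat (a point): where the left (+y) frame's module has its board centre when fully home, 41 mm out from the rod axis; x points to the rod, y along it. The frame's two side channels enclose the board's edges (0.8 mm play above and below) and are open at the outer end: the module slides out freely, only straight away from the rod (upward if the frame is upright), and is free after 50 mm
- frame_mid_seat (a point): where the middle frame's module has its board centre when fully home, 41 mm out from the rod axis; x points to the rod, y along it. The frame's two side channels enclose the board's edges (0.8 mm play above and below) and are open at the outer end: the module slides out freely, only straight away from the rod (upward if the frame is upright), and is free after 50 mm
- frame_right_seat (a point): where the right (-y) frame's module has its board centre when fully home, 41 mm out from the rod axis; x points to the rod, y along it. The frame's two side channels enclose the board's edges (0.8 mm play above and below) and are open at the outer end: the module slides out freely, only straight away from the rod (upward if the frame is upright), and is free after 50 mm
- module_a: one of three look-alike circuit modules, 110 g; which is in which frame varies. Green board 58 x 56 x 5 mm, parts up to 10 mm tall on top, and a round wire bail 9 mm thick as handle. Origin: board centre. z: out of the component side (up at start); x: to the rod. The bail's grip bar runs along y at x = -71 mm, z = 0, 42 mm clear between its side arms, 37 mm clear of the board
- module_b: same as module_a in shape and size. On the underside (solder side) of each module are two strips of white masking tape, 36 x 6 mm: side by side along x, 18 mm apart, on the two good ones (module_a, module_b), crossed at 45 degrees on the rejected one (module_c)
- module_c: same as module_a in shape and size, but its two strips of tape on the underside are crossed to an X: the rejected module. Seen from above at the start it looks like the others
- cross (a point): centre of the crossed strips of tape on the underside of the rejected module (2 mm from its board's centre): out of sight until that module is turned over
- bin_red: open red moulded bin for rejects, fixed, standing close to the right of the stand; 228 mm along its x by 340 mm along its y, 68 mm high, 3 mm floor; origin under its centre; inside 188 x 300 mm
- flux_bottle: white dropper bottle with a red cap, 38 mm across, 109 mm tall, standing behind and right of the stand; bystander, origin at its foot
- paste_jar: squat white jar with a black lid, 61 mm across, 53 mm tall, standing behind the stand; bystander, origin at its foot
- cutters: side cutters with blue handles, 131 mm long, 11 mm high, lying to the left of the stand; bystander, origin under the middle

How it is judged:
By the outcome, as a careful person would: the job done as asked, in the order asked, and still so for the second after the job is handed in, with the robot touching nothing.
It also fails if it takes over 69 s, if anything falls off the work surface, if the arm or the gripper's body presses on something with over 40 N, if the wrist force passes 120 N, or if a joint passes its speed limit or range.

## Working session

There is one attempt and no reset: what is moved stays moved. The work goes in short steps, Python scripts to look and compute and a shell command to move; the robot and the scene stay as the last step left them, time stands still between calls to the robot, and variables do not carry over. Pictures are saved under pics/ and viewed, about 8 in all and at most 12, crops included, and the job is handed in when it is done.

```bash
mkdir -p pics; ls; python3 - <<'E'
from cell import *
import cv2
s=observe();print(s)
for n in("top","side"):
    print(n,camera_params(n)); cv2.imwrite(f"pics/{n}0.png",get_image(n)[:,:,::-1])
E
```

```text
pics
{'clock': 0.0, 'joints': array([ 1.16739893,  0.43524623,  0.02497381,  1.57410154, -0.01157892,
        1.13402277, -0.07509196]), 'dq': array([-0.00048132,  0.00069761, -0.00068377,  0.00099107,  0.00054243,
        0.00053299,  0.00025078]), 'joint_efforts': array([ 1.86743625e-05, -6.67851663e+01,  9.84855630e-01, -3.14455962e+01,
       -6.07184717e-02,  4.30668646e-02,  1.61295757e-04]), 'position': array([ 0.18497358, -0.59649359,  0.25092882]), 'ee_rot': array([-3.10457765e+00, -4.70391982e-01,  6.41982538e-04]), 'force': array([ 0.66423351, -0.55413311, -0.29087979]), 'ft_torque': array([ 0.00154689, -0.00866249,  0.02049112]), 'width': 1.0036526204119747}
top {'intrinsics': array([[384.78362028,   0.        , 315.38267386],
       [  0.        , 384.78362028, 197.6555355 ],
       [  0.        ,   0.        ,   1.        ]]), 'dist_coeffs': array([-0.04330625,  0.        ,  0.        ,  0.        ,  0.        ]), 'xyz': array([0.38997626, 0.04994088, 1.12381405]), 'orientation': array([-2.12908213,  2.09522565, -0.19870813])}
side {'intrinsics': array([[476.42329964,   0.        , 320.71074316],
       [  0.        , 476.42329964, 202.35125013],
       [  0.        ,   0.        ,   1.        ]]), 'dist_coeffs': array([-0.0136753,  0.       ,  0.       ,  0.       ,  0.       ]), 'xyz': array([0.16073178, 0.96114603, 0.65354023]), 'orientation': array([-0.54968416,  2.4884936 , -1.46562896])}
```

View pics/top0.png

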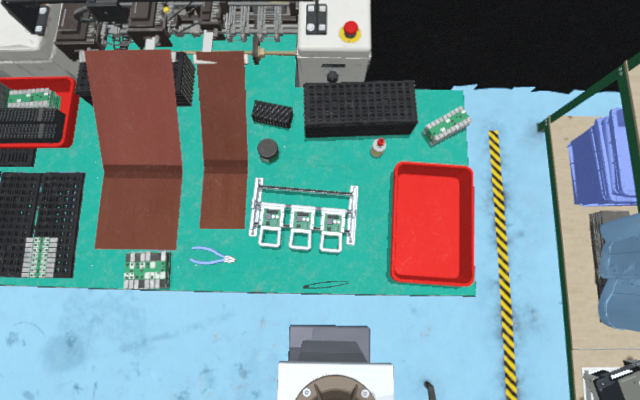

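View pics/side0.png

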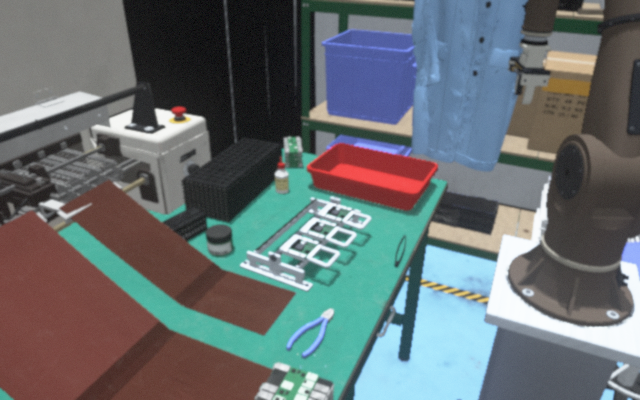

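The top view shows the stand around (303,215), with three bails toward the robot at rows ~240. The bin is at (433,223), the flux bottle at (378,148), the jar at (268,150) and the cutters at (212,256). The side view shows the same layout.

```bash
cat > h.py <<'E'
from cell import *
import numpy as np, cv2
from scipy.spatial.transform import Rotation as R
def proj(n,P):
    c=camera_params(n);Rw=R.from_rotvec(c["orientation"]).as_matrix()
    Pc=(np.atleast_2d(P)-c["xyz"])@Rw
    return cv2.projectPoints(Pc,np.zeros(3),np.zeros(3),c["intrinsics"],c["dist_coeffs"])[0][:,0]
def ray(n,px,z):
    c=camera_params(n);u=cv2.undistortPoints(np.array(px,float).reshape(-1,1,2),c["intrinsics"],c["dist_coeffs"])[:,0]
    d=np.c_[u,np.ones(len(u))]@R.from_rotvec(c["orientation"]).as_matrix().T
    return c["xyz"]+d*((z-c["xyz"][2])/d[:,2])[:,None]
def crop(n,x0,y0,x1,y1,k,f,img=None):
    im=get_image(n) if img is None else img
    cv2.imwrite(f,cv2.resize(im[y0:y1,x0:x1,::-1],None,fx=k,fy=k,interpolation=cv2.INTER_CUBIC))
E
python3 - <<'E'
from h import *
print(proj("top",[observe()["position"]]),proj("side",[observe()["position"]]),proj("top",[[0,0,0]]))
im=cv2.imread("pics/top0.png")[:,:,::-1]
crop("top",240,165,370,262,6,"pics/topc.png",im)
hsv=cv2.cvtColor(np.ascontiguousarray(im),cv2.COLOR_RGB2HSV)
m=((hsv[...,0]<8)|(hsv[...,0]>172))&(hsv[...,1]>150)&(hsv[...,2]>80)
m[:, :385]=0;m[:,485:]=0;m=m.astype(np.uint8)
c=max(cv2.findContours(m,0,2)[0],key=cv2.contourArea);r=cv2.minAreaRect(c);b=cv2.boxPoints(r)
w=ray("top",b,0.068);print(r,w,w.mean(0),np.linalg.norm(np.diff(w,axis=0),axis=1))
E
```

```text
[[613.92684822 373.11332796]] [[522.60808227  91.72013252]] [[335.24023004 421.33104106]]
((432.0, 223.5), (123.0, 82.0), 90.0) [[ 0.70913817 -0.15067943  0.068     ]
 [ 0.71308766 -0.38628449  0.068     ]
 [ 0.36876051 -0.36504426  0.068     ]
 [ 0.36627897 -0.14358679  0.068     ]] [ 0.53931633 -0.26139874  0.068     ] [0.23563816 0.34498165 0.22147137]
```

View pics/topc.png

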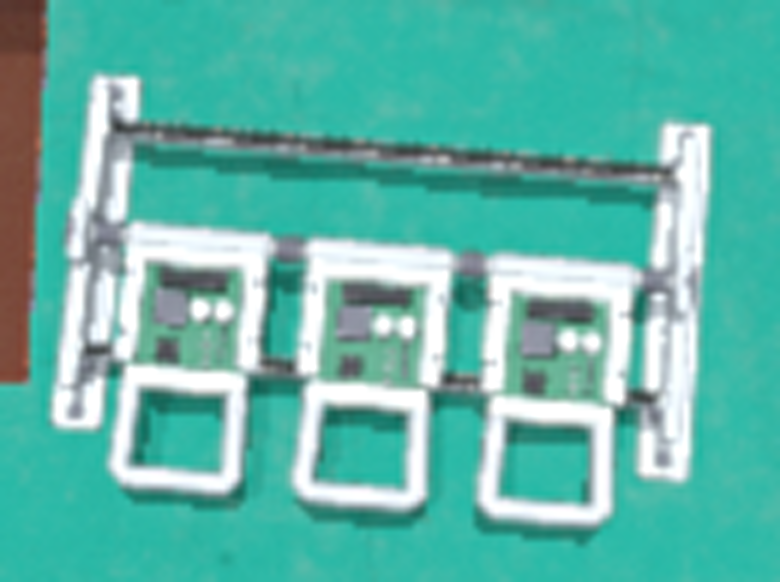

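The crop shows the left, middle and right grip bars at crop pixels (177,479), (360,497) and (545,513). The rod ends are at (100,235) and (660,283).

```bash
python3 - <<'E'
from h import *
f=lambda a:(np.array(a)+.5)/6-.5+[240,165]
bars=ray("top",f([[177,479],[360,497],[545,513]]),0.052)
rod=ray("top",f([[100,236],[660,284]]),0.052)
print(bars,rod,np.linalg.norm(np.diff(bars,axis=0),axis=1))
d=bars[0]-bars[2];yaw=np.arctan2(-d[0],d[1]);print("yaw",np.degrees(yaw))
ex=np.array([np.cos(yaw),np.sin(yaw)]);ey=np.array([-ex[1],ex[0]])
o=bars.mean(0)[:2]+.112*ex;print("origin",o,"rod mid",rod.mean(0), "ex",ex)
d=rod[0]-rod[1];print(np.degrees(np.arctan2(-d[0],d[1])))
# side cross-check
P=[np.r_[o+y*ey-.112*ex,.052] for y in(.086,0,-.086)]
ps=proj("side",P);print(ps)
im=cv2.imread("pics/side0.png")
for p in ps: cv2.circle(im,tuple(np.int32(p*16)),8,(0,0,255),-1,shift=4)
c=im[190:300,230:390]
cv2.imwrite("pics/sidec.png",cv2.resize(c,None,fx=5,fy=5,interpolation=cv2.INTER_CUBIC))
for n,p in(("bottle",(378,155)),("jar",(268,155)),("traycorners",(304,130)),("t2",(415,133))):print(n,ray("top",[p],0.0))
E
```

```text
[[0.47083065 0.18992762 0.052     ]
 [0.46398944 0.10488285 0.052     ]
 [0.45803737 0.01936273 0.052     ]] [[ 0.58469574  0.23103347  0.052     ]
 [ 0.56581101 -0.03363961  0.052     ]] [0.08531949 0.085727  ]
yaw -4.289459104707374
origin [0.5759721  0.09634733] rod mid [0.57525338 0.09869693 0.052     ] ex [ 0.99719891 -0.07479527]
-4.08120337709535
[[333.44345139 258.86127167]
 [350.80928816 239.48890646]
 [366.17664145 222.34112504]]
bottle [[ 0.75127411 -0.12445519  0.        ]]
jar [[0.74650727 0.21109593 0.        ]]
traycorners [[0.82875064 0.10295312 0.        ]]
t2 [[ 0.82414369 -0.24012069  0.        ]]
```

View pics/sidec.png

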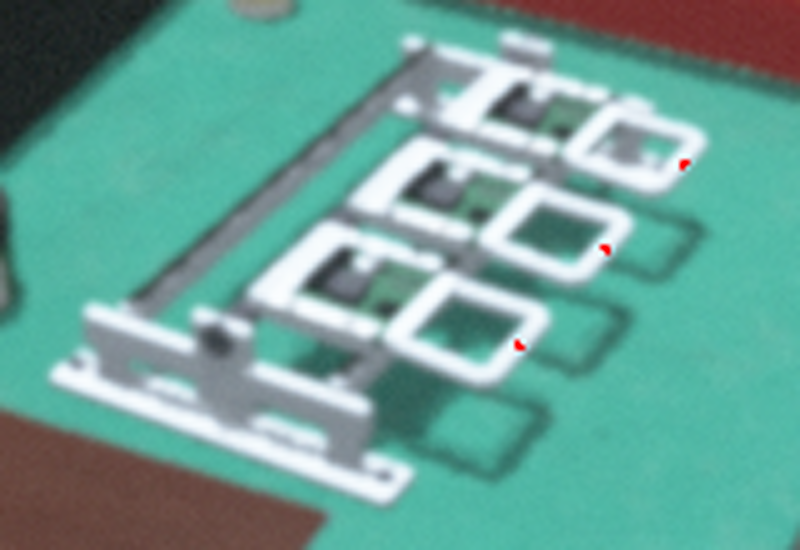

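The side view confirms the stand pose: the projected bars land on the real ones. First I turn the jaws to run along the stand's x axis.

```bash
cat >> h.py <<'E'
O=np.array([0.5760,0.0965]);YAW=np.radians(-4.25)
EX=np.array([np.cos(YAW),np.sin(YAW)]);EY=np.array([-EX[1],EX[0]])
def st():
    s=observe();p=s["position"];m=R.from_rotvec(s["ee_rot"]).as_matrix()
    d=p[:2]-O;a=np.degrees(np.arctan2(m[1,1],m[0,1]))
    x,y=d@EX*1e3,d@EY*1e3; z=p[2]*1e3
    print("t%.2f xs %.1f ys %.1f z %.1f"%(s["clock"],x,y,z),"jawyaw %.2f (want -4.25) tilt %.2f"%(a,np.degrees(np.arccos(-m[2,2]))),"F",np.round(s["force"],1),"w %.1fmm"%(s["width"]*91.8))
    f=s["force"][:2];print("Fstand x %.1f y %.1f"%(f@EX,f@EY),"th %.1f r %.1f (for bar 14 ahead)"%(np.degrees(np.arctan2(z-14-52,-x)),np.hypot(x,z-66)),"q",np.round(s["joints"],2))
if __name__=="__main__": st()
E
python3 -m jog '[28,0,0,0,-0.95, 28,0,0,0,-0.95, 28,0,0,0,-0.95, 28,0,0,0,-0.95, 28,0,0,0,-0.95, 28,0,0,0,-0.95, 28,0,0,0,-0.95, 28,0,0,0,-0.95, 28,0,0,0,-0.95, 28,0,0,0,-0.95, 28,0,0,0,-0.95, 28,0,0,0,-0.95]' 8; python3 h.py
python3 - <<'E'
from h import *
for n,p,z in(("jar",(268,147),.053),("bottlecap",(380,143),.109)):
    w=ray("top",[p],z)[0];print(n,w,(w[:2]-O)@EX,(w[:2]-O)@EY)
E
```

```text
clock: 1.1
position: [0.1838, -0.5931, 0.2451]
ee_rot: [-2.237, -2.188, -0.008]
force: [0.4, 0.3, 0.2]
width: 0.306
t1.10 xs -340.0 ys -716.8 z 245.1 jawyaw -1.25 (want -4.25) tilt 0.77 F [0.4 0.3 0.2] w 28.1mm
Fstand x 0.4 y 0.3 th 27.8 r 384.2 (for bar 14 ahead) q [ 1.36  0.46 -0.25  1.56  0.12  1.15  1.06]
jar [0.7541118  0.20453479 0.053     ] 0.16961572701366148 0.1209373100588955
bottlecap [ 0.75106394 -0.1136721   0.109     ] 0.19015808521991467 -0.19662043890661973
```

```bash
python3 -m jog '[28,0.96,0.27,0,0.25, 28,0.96,0.27,0,0.25, 28,0.96,0.27,0,0, 28,0.96,0.27,0,0, 28,0.96,0.27,0,0, 28,0.96,0.27,0,0, 28,0.96,0.27,0,0, 28,0.96,0.27,0,0, 28,0.96,0.27,0,0, 28,0.96,0.27,0,0, 28,0.96,0.27,0,0, 28,0.96,0.27,0,0, 28,0.96,0.27,0,0, 28,0.96,0.27,0,0, 28,0.96,0.27,0,0, 28,0.96,0.27,0,0, 28,0.96,0.27,0,0, 28,0.96,0.27,0,0]'; python3 h.py
```

```text
clock: 2.6
position: [0.4242, 0.1055, 0.2464]
ee_rot: [-2.307, -2.114, 0.001]
force: [1.1, -2.9, 0.4]
width: 0.305
t2.60 xs -152.1 ys -2.3 z 246.4 jawyaw -5.00 (want -4.25) tilt 0.75 F [ 1.1 -2.9  0.4] w 28.0mm
Fstand x 1.3 y -2.8 th 49.9 r 235.9 (for bar 14 ahead) q [ 0.34  0.23 -0.81  1.96  0.18  1.03 -0.64]
```

```bash
python3 -m jog '[28,0.7,0.33,0.4,-0.12, 28,0.7,0.33,0.4,0, 28,0.5,0.25,0.6,0, 28,0.2,0.1,0.8,0, 28,0,0,0.8,0, 28,0,0,0,0, 28,0,0,0,0]'; python3 h.py; python3 - <<'E'
from h import *
t=get_image("top");crop("top",240,165,320,260,6,"pics/a.png",t)
E
```

```text
clock: 3.18
position: [0.4736, 0.2048, 0.1227]
ee_rot: [-2.279, -2.139, -0.011]
force: [0.1, -0.1, 1.7]
width: 0.308
t3.18 xs -110.1 ys 100.5 z 122.7 jawyaw -3.63 (want -4.25) tilt 1.03 F [ 0.1 -0.1  1.7] w 28.2mm
Fstand x 0.1 y -0.1 th 27.3 r 123.9 (for bar 14 ahead) q [ 0.03  0.52 -0.72  1.94  0.43  0.84 -0.98]
```

View pics/a.png

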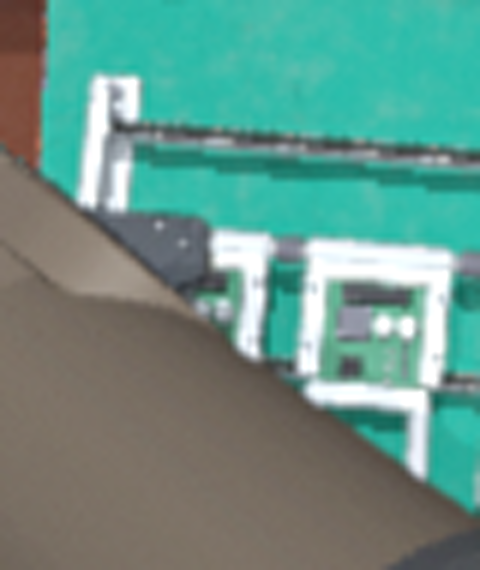

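The arm hides the bar from the top camera. I'll correct sideways, then lower and check from the side.

```bash
python3 -m jog '[28,-0.43,-0.05,0,-0.1, 28,0,0,0,0, 28,0,0,0.6,0, 28,0,0,0.6,0, 28,0,0,0.15,0, 28,0,0,0,0]'; python3 h.py; python3 - <<'E'
from h import *
crop("side",280,190,400,290,6,"pics/b.png")
E
```

```text
clock: 3.73
position: [0.4761, 0.1861, 0.0786]
ee_rot: [-2.282, -2.148, -0.03]
force: [0.5, -0.6, -0.4]
width: 0.305
t3.73 xs -106.2 ys 82.0 z 78.6 jawyaw -3.48 (want -4.25) tilt 1.17 F [ 0.5 -0.6 -0.4] w 28.0mm
Fstand x 0.5 y -0.6 th 6.8 r 107.0 (for bar 14 ahead) q [ 0.02  0.56 -0.67  2.    0.5   0.73 -1.01]
```

View pics/b.png

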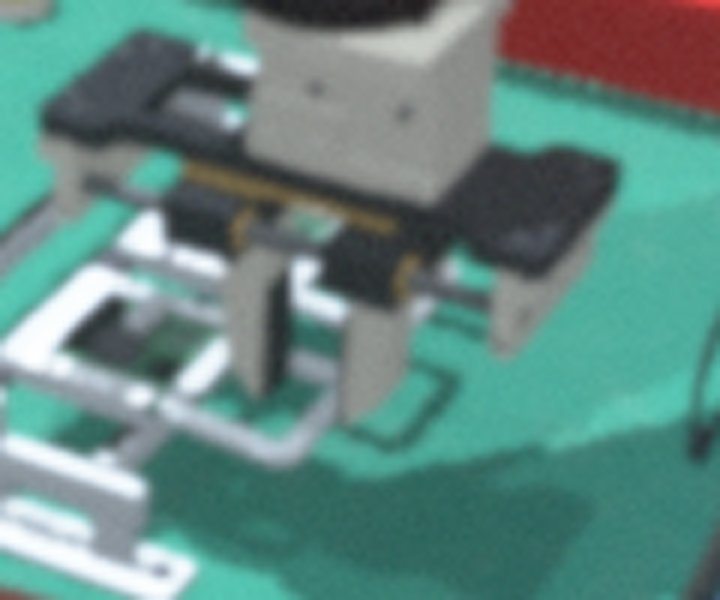

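The fingers straddle the left bar. Next I correct xs by −6 mm, lower 12 mm and close.

```bash
python3 -m jog '[28,0,-0.15,0.2,-0.13, 28,0,0,0.13,0, 28,0,0,0,0, 5,0,0,0,0, 5,0,0,0,0, 5,0,0,0,0, 5,0,0,0,0]' 10; python3 h.py
```

```text
clock: 4.37
position: [0.4718, 0.1881, 0.0698]
ee_rot: [-2.269, -2.167, -0.039]
force: [-0.5, -0.0, 0.2]
width: 0.091
t4.37 xs -110.7 ys 83.6 z 69.8 jawyaw -2.64 (want -4.25) tilt 1.44 F [-0.5 -0.   0.2] w 8.4mm
Fstand x -0.4 y -0.0 th 2.0 r 110.8 (for bar 14 ahead) q [ 0.01  0.57 -0.66  2.02  0.52  0.7  -1.02]
```

```bash
python3 -m jog '[5,0,0.04,-0.49,0.13, 5,0,0.13,-0.47,0.1, 5,0,0.21,-0.44,0, 5,0,0.28,-0.4,0, 5,0,0.34,-0.34,0, 5,0,0,0,0]'; python3 h.py
```

```text
clock: 4.87
position: [0.5064, 0.1847, 0.1577]
ee_rot: [-2.285, -2.139, -0.026]
force: [-0.2, 0.1, -1.4]
width: 0.092
t4.87 xs -75.9 ys 82.8 z 157.7 jawyaw -3.80 (want -4.25) tilt 1.16 F [-0.2  0.1 -1.4] w 8.4mm
Fstand x -0.2 y 0.1 th 50.4 r 119.1 (for bar 14 ahead) q [ 0.1   0.5  -0.74  1.86  0.4   0.92 -0.88]
```

```bash
python3 -m jog '[5,0,0.5,-0.2,0.08, 5,0,0.44,-0.2,0, 5,0,0.47,-0.12,0, 5,0,0.49,-0.04,0, 5,0,0,0,0]'; python3 h.py
```

```text
clock: 5.28
position: [0.5779, 0.1807, 0.1826]
ee_rot: [-2.286, -2.131, -0.014]
force: [-0.7, -1.5, -0.9]
width: 0.093
t5.28 xs -4.4 ys 84.1 z 182.6 jawyaw -4.03 (want -4.25) tilt 1.07 F [-0.7 -1.5 -0.9] w 8.5mm
Fstand x -0.6 y -1.5 th 87.9 r 116.7 (for bar 14 ahead) q [ 0.1   0.57 -0.71  1.66  0.4   1.06 -0.81]
```

```bash
python3 -m jog '[5,0,0.6,0.06,0.03, 5,0,0.47,0.13,0, 5,0,0.44,0.21,0, 5,0,0.4,0.28,0, 5,0,0.34,0.34,0, 5,0,0,0,0]'; python3 h.py
```

```text
clock: 5.78
position: [0.6683, 0.1747, 0.1406]
ee_rot: [-2.291, -2.13, -0.014]
force: [2.3, -2.1, 1.1]
width: 0.091
t5.78 xs 86.2 ys 84.9 z 140.6 jawyaw -4.16 (want -4.25) tilt 0.92 F [ 2.3 -2.1  1.1] w 8.3mm
Fstand x 2.4 y -2.0 th 139.1 r 114.0 (for bar 14 ahead) q [ 0.06  0.73 -0.66  1.48  0.46  1.09 -0.76]
```

```bash
python3 -m jog '[5,0,0.27,0.37,0, 5,0,0.2,0.44,0, 5,0,0.13,0.47,0, 5,0,0.04,0.5,0, 5,0,0,0.05,0, 5,0,0,0,0]'; python3 h.py; python3 - <<'E'
from h import *
t=get_image("top");s=get_image("side")
a=cv2.resize(t[130:255,230:370],None,fx=3,fy=3,interpolation=2);b=cv2.resize(s[170:295,230:380],None,fx=3,fy=3,interpolation=2)
cv2.imwrite("pics/c.png",np.hstack([a[:375],b[:375]])[:,:,::-1][:,:800])
E
```

```text
clock: 6.28
position: [0.6947, 0.1734, 0.0614]
ee_rot: [-2.293, -2.131, -0.017]
force: [0.6, 0.1, 9.6]
width: 0.09
t6.28 xs 112.6 ys 85.4 z 61.4 jawyaw -4.20 (want -4.25) tilt 0.87 F [0.6 0.1 9.6] w 8.3mm
Fstand x 0.6 y 0.1 th -177.7 r 112.7 (for bar 14 ahead) q [ 0.04  0.84 -0.61  1.47  0.52  0.99 -0.77]
```

View pics/c.png

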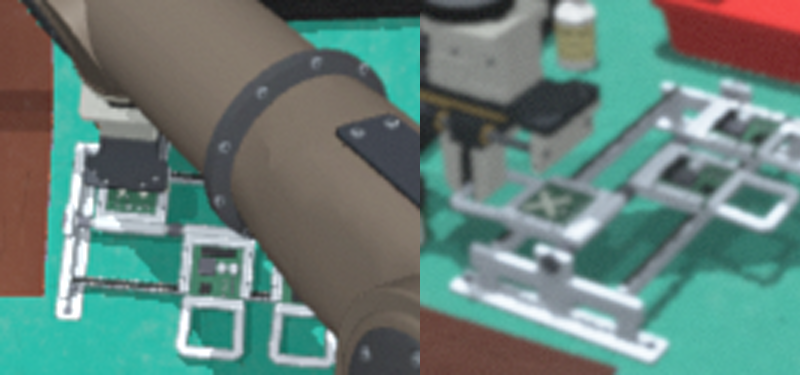

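The side view at (548,205) shows an X on the left module, so that one is the reject. It lies flat on the far rail. The jar sits right behind it, so I'll draw it out with the frame upright later. Now the middle one.

```bash
python3 -m jog '[24,0,0,0,0, 24,0,0,0,0, 24,0,0,-0.8,0, 24,0,0,-0.8,0, 24,0,0,-0.7,0, 26,-0.3,-0.8,0,0, 26,-0.3,-0.8,0,0, 26,-0.3,-0.8,0,0, 26,-0.3,-0.8,0,0, 26,-0.3,-0.8,0,0, 26,-0.3,-0.8,0,0, 26,-0.3,-0.7,0,0, 26,0,0,0,0, 26,0,0,0,0]'; python3 h.py
```

```text
clock: 7.55
position: [0.4489, 0.104, 0.1551]
ee_rot: [-2.284, -2.135, -0.004]
force: [1.0, 0.7, 0.1]
width: 0.282
t7.55 xs -127.3 ys -2.0 z 155.1 jawyaw -3.86 (want -4.25) tilt 0.88 F [1.  0.7 0.1] w 25.9mm
Fstand x 0.9 y 0.7 th 35.0 r 155.4 (for bar 14 ahead) q [ 0.28  0.4  -0.78  2.03  0.35  0.85 -0.76]
```

```bash
python3 -m jog '[26,0,0.4,0,0.07, 26,0,0,0,0, 26,0,0,0.7,0, 26,0,0,0.7,0, 26,0,0,0.7,0, 26,0,0,0,0, 26,0,0,0,0]'; python3 h.py
```

```text
clock: 8.13
position: [0.4678, 0.1072, 0.0703]
ee_rot: [-2.292, -2.129, -0.012]
force: [0.6, 0.5, -0.3]
width: 0.281
t8.13 xs -108.7 ys 2.7 z 70.3 jawyaw -4.23 (want -4.25) tilt 0.90 F [ 0.6  0.5 -0.3] w 25.8mm
Fstand x 0.6 y 0.5 th 2.3 r 108.8 (for bar 14 ahead) q [ 0.18  0.54 -0.67  2.07  0.5   0.69 -0.89]
```

```bash
python3 -m jog '[26,0,-0.06,0.12,0, 26,0,0,0,0, 5,0,0,0,0, 5,0,0,0,0, 5,0,0,0,0, 5,0,0,0,0, 5,0,0.04,-0.49,0, 5,0,0.13,-0.47,0, 5,0,0.21,-0.44,0, 5,0,0.28,-0.4,0, 5,0,0.36,-0.34,0, 5,0,0,0,0]' 10; python3 h.py
```

```text
clock: 9.13
position: [0.5034, 0.1052, 0.1595]
ee_rot: [-2.285, -2.131, -0.007]
force: [0.3, 0.2, -1.3]
width: 0.087
t9.13 xs -73.0 ys 3.3 z 159.5 jawyaw -4.01 (want -4.25) tilt 1.01 F [ 0.3  0.2 -1.3] w 8.0mm
Fstand x 0.3 y 0.3 th 52.0 r 118.6 (for bar 14 ahead) q [ 0.26  0.47 -0.75  1.9   0.38  0.92 -0.74]
```

```bash
python3 -m jog '[5,0,0.46,-0.17,0.04, 5,0,0.44,-0.15,0, 5,0,0.47,-0.1,0, 5,0,0.49,-0.03,0, 5,0,0.49,0.04,0, 5,0,0.47,0.13,0, 5,0,0.44,0.21,0, 5,0,0.4,0.28,0, 5,0,0.34,0.34,0, 5,0,0,0,0]'; python3 h.py
```

```text
clock: 9.97
position: [0.6637, 0.0934, 0.1421]
ee_rot: [-2.29, -2.129, -0.001]
force: [0.1, 0.2, -0.4]
width: 0.092
t9.97 xs 87.7 ys 3.4 z 142.1 jawyaw -4.17 (want -4.25) tilt 0.84 F [ 0.1  0.2 -0.4] w 8.4mm
Fstand x 0.0 y 0.3 th 139.1 r 116.2 (for bar 14 ahead) q [ 0.19  0.71 -0.67  1.52  0.46  1.08 -0.65]
```

```bash
python3 -m jog '[5,0,0.27,0.37,0, 5,0,0.2,0.44,0, 5,0,0.11,0.47,0, 5,0,0.02,0.5,0, 5,0,0,0.1,0, 5,0,0,0.05,0]'; python3 h.py;  python3 -m jog '[5,0,-0.12,0,0, 5,0,-0.12,0,0]'; python3 h.py
```

```text
clock: 10.47
position: [0.689, 0.0923, 0.0639]
ee_rot: [-2.293, -2.129, -0.006]
force: [-2.7, -0.7, 16.8]
width: 0.092
t10.47 xs 113.0 ys 4.2 z 63.9 jawyaw -4.24 (want -4.25) tilt 0.74 F [-2.7 -0.7 16.8] w 8.5mm
Fstand x -2.7 y -0.9 th -178.9 r 113.1 (for bar 14 ahead) q [ 0.16  0.82 -0.62  1.52  0.52  0.98 -0.68]
clock: 10.63
position: [0.6885, 0.0925, 0.0679]
ee_rot: [-2.304, -2.134, -0.03]
force: [15.5, -0.5, -0.6]
width: 0.093
t10.63 xs 112.5 ys 4.4 z 67.9 jawyaw -4.39 (want -4.25) tilt 1.11 F [15.5 -0.5 -0.6] w 8.6mm
Fstand x 15.5 y 0.6 th 179.0 r 112.5 (for bar 14 ahead) q [ 0.16  0.8  -0.62  1.54  0.52  0.96 -0.69]
```

```bash
python3 -m jog '[5,0,0,0.15,0, 5,0,0,0.1,0, 24,0,0,0,0, 24,0,0,0,0, 24,0,0,-0.8,0, 24,0,0,-0.8,0, 24,0,0,-0.7,0, 26,-0.31,-0.8,0,0, 26,-0.31,-0.8,0,0, 26,-0.31,-0.8,0,0, 26,-0.31,-0.8,0,0, 26,-0.31,-0.8,0,0, 26,-0.31,-0.8,0,0, 26,-0.31,-0.4,0,0, 26,0,0,0,0, 26,0,0,0,0]'; python3 h.py
```

```text
clock: 11.97
position: [0.4599, 0.0204, 0.154]
ee_rot: [2.302, 2.137, 0.032]
force: [0.3, 1.0, 0.3]
width: 0.284
t11.97 xs -110.1 ys -84.5 z 154.0 jawyaw -4.28 (want -4.25) tilt 1.16 F [0.3 1.  0.3] w 26.0mm
Fstand x 0.2 y 1.0 th 38.6 r 140.9 (for bar 14 ahead) q [ 0.47  0.39 -0.78  2.05  0.36  0.83 -0.59]
```

```bash
python3 -m jog '[26,0,0,0.75,0, 26,0,0,0.75,0, 26,0,0,0.65,0, 26,0,0,0,0, 26,0,0,0,0]'; python3 h.py
```

```text
clock: 12.38
position: [0.4675, 0.0239, 0.0678]
ee_rot: [2.299, 2.133, 0.043]
force: [-0.2, 1.0, -0.2]
width: 0.283
t12.38 xs -102.8 ys -80.4 z 67.8 jawyaw -4.30 (want -4.25) tilt 1.58 F [-0.2  1.  -0.2] w 26.0mm
Fstand x -0.3 y 1.0 th 1.0 r 102.8 (for bar 14 ahead) q [ 0.35  0.52 -0.66  2.12  0.53  0.64 -0.75]
```

```bash
python3 -m jog '[26,-0.1,-0.2,0.05,0, 26,0,0,0,0, 26,0,0,0,0]'; python3 h.py
```

```text
clock: 12.63
position: [0.461, 0.0218, 0.0679]
ee_rot: [2.297, 2.134, 0.047]
force: [-0.2, -0.6, 0.0]
width: 0.284
t12.63 xs -109.1 ys -83.0 z 67.9 jawyaw -4.23 (want -4.25) tilt 1.76 F [-0.2 -0.6  0. ] w 26.0mm
Fstand x -0.2 y -0.6 th 1.0 r 109.1 (for bar 14 ahead) q [ 0.36  0.51 -0.67  2.14  0.53  0.62 -0.75]
```

```bash
python3 -m jog '[26,0,-0.05,0.04,0, 26,0,0,0,0, 5,0,0,0,0, 5,0,0,0,0, 5,0,0,0,0, 5,0,0,0,0, 5,0,0.04,-0.49,0, 5,0,0.13,-0.47,0, 5,0,0.21,-0.44,0, 5,0,0.28,-0.4,0, 5,0,0.36,-0.34,0, 5,0,0,0,0]' 10; python3 h.py
```

```text
clock: 13.63
position: [0.4944, 0.0178, 0.157]
ee_rot: [2.298, 2.139, 0.04]
force: [-0.2, 0.4, -1.0]
width: 0.092
t13.63 xs -75.5 ys -84.5 z 157.0 jawyaw -4.13 (want -4.25) tilt 1.45 F [-0.2  0.4 -1. ] w 8.4mm
Fstand x -0.2 y 0.4 th 50.3 r 118.3 (for bar 14 ahead) q [ 0.45  0.44 -0.77  1.97  0.38  0.86 -0.59]
```

```bash
python3 -m jog '[5,0,0.48,-0.18,0, 5,0,0.46,-0.16,0, 5,0,0.47,-0.1,0, 5,0,0.49,-0.03,0, 5,0,0.49,0.04,0, 5,0,0.47,0.13,0, 5,0,0.44,0.21,0, 5,0,0.4,0.28,0, 5,0,0.34,0.34,0, 5,0,0,0,0]'; python3 h.py
```

```text
clock: 14.47
position: [0.6564, 0.0059, 0.1382]
ee_rot: [2.297, 2.139, 0.024]
force: [0.4, -1.1, -0.4]
width: 0.097
t14.47 xs 86.9 ys -84.4 z 138.2 jawyaw -4.10 (want -4.25) tilt 0.89 F [ 0.4 -1.1 -0.4] w 8.9mm
Fstand x 0.5 y -1.0 th 140.3 r 113.0 (for bar 14 ahead) q [ 0.34  0.68 -0.68  1.59  0.47  1.03 -0.54]
```

```bash
python3 -m jog '[5,0,0.27,0.37,0, 5,0,0.2,0.44,0, 5,0,0.11,0.47,0, 5,0,0.02,0.5,0, 5,0,0,0.1,0, 5,0,0,0.05,0]'; python3 h.py;  python3 -m jog '[5,0,-0.12,0,0, 5,0,-0.12,0.05,0, 5,0,-0.05,0.05,0]'; python3 h.py
```

```text
clock: 14.97
position: [0.6831, 0.0052, 0.0583]
ee_rot: [2.296, 2.137, 0.026]
force: [-4.2, -1.6, 16.3]
width: 0.096
t14.97 xs 113.5 ys -83.1 z 58.3 jawyaw -4.11 (want -4.25) tilt 0.97 F [-4.2 -1.6 16.3] w 8.9mm
Fstand x -4.0 y -1.9 th -176.1 r 113.8 (for bar 14 ahead) q [ 0.29  0.8  -0.62  1.57  0.54  0.93 -0.58]
clock: 15.22
position: [0.6824, 0.0053, 0.06]
ee_rot: [2.288, 2.124, 0.054]
force: [-0.8, -1.0, 4.5]
width: 0.094
t15.22 xs 112.9 ys -83.1 z 60.0 jawyaw -4.26 (want -4.25) tilt 2.26 F [-0.8 -1.   4.5] w 8.6mm
Fstand x -0.7 y -1.0 th -176.9 r 113.0 (for bar 14 ahead) q [ 0.3   0.79 -0.62  1.6   0.55  0.9  -0.59]
```

```bash
python3 -m jog '[5,0,-0.15,0.03,0, 5,0,-0.15,0.03,0]'; python3 h.py
```

```text
clock: 15.38
position: [0.6811, 0.0052, 0.0622]
ee_rot: [2.28, 2.111, 0.081]
force: [20.9, -2.7, -1.2]
width: 0.109
t15.38 xs 111.6 ys -83.2 z 62.2 jawyaw -4.42 (want -4.25) tilt 3.56 F [20.9 -2.7 -1.2] w 10.0mm
Fstand x 21.1 y -1.1 th -178.1 r 111.6 (for bar 14 ahead) q [ 0.3   0.77 -0.62  1.62  0.56  0.86 -0.61]
```

```bash
python3 -m jog '[5,0,0,0.15,0, 5,0,0,0.1,0, 24,0,0,0,0, 24,0,0,0,0, 24,0,0,-0.8,0, 24,0,0,-0.8,0, 24,0,0,-0.7,0, 26,0.8,0,0,0, 26,0.8,0,0,0, 26,0.8,0,0,0, 26,0.8,0,0,0, 26,0.6,0,0,0, 26,0,0,0,0, 26,0,0,0,0]'; python3 h.py;python3 - <<'E'
from h import *
t=get_image("top");s=get_image("side")
a=cv2.resize(t[130:255,230:370],None,fx=3,fy=3,interpolation=2);b=cv2.resize(s[170:295,230:380],None,fx=3,fy=3,interpolation=2)
cv2.imwrite("pics/d.png",np.hstack([a[:375],b[:375]])[:,:,::-1][:,:800])
E
```

```text
clock: 16.55
position: [0.6825, 0.1594, 0.1525]
ee_rot: [2.286, 2.107, 0.073]
force: [0.6, -0.7, 0.4]
width: 0.284
t16.55 xs 101.5 ys 70.6 z 152.5 jawyaw -4.69 (want -4.25) tilt 3.23 F [ 0.6 -0.7  0.4] w 26.1mm
Fstand x 0.6 y -0.6 th 139.6 r 133.4 (for bar 14 ahead) q [ 0.08  0.7  -0.66  1.49  0.49  1.05 -0.77]
```

View pics/d.png

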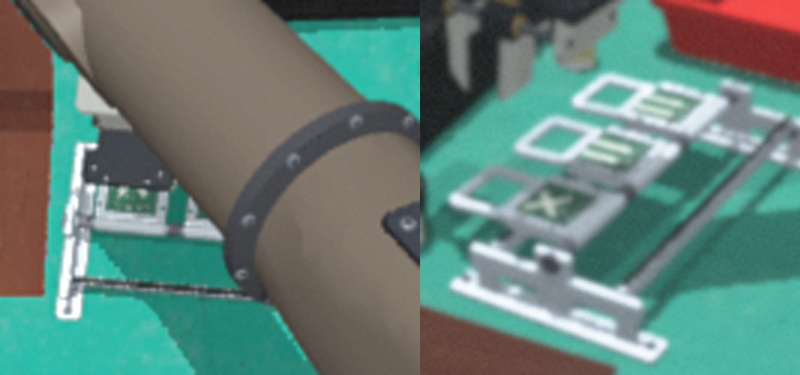

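All three lie flat. The left has an X at (545,203) and the other two have parallel strips. Now I regrip the left bar.

```bash
python3 -m jog '[24,0.3,0.1,0,-0.07, 24,0,0,0,0, 24,0,0,0.7,0, 24,0,0,0.7,0, 24,0,0,0.55,0, 24,0,0,0,0, 24,0,0,0,0]'; python3 h.py
```

```text
clock: 17.23
position: [0.6957, 0.1643, 0.074]
ee_rot: [2.285, 2.102, 0.073]
force: [0.9, 1.3, 0.1]
width: 0.261
t17.23 xs 114.3 ys 76.5 z 74.0 jawyaw -4.81 (want -4.25) tilt 3.40 F [0.9 1.3 0.1] w 23.9mm
Fstand x 0.8 y 1.3 th 176.0 r 114.6 (for bar 14 ahead) q [ 0.05  0.8  -0.61  1.52  0.56  0.94 -0.82]
```

```bash
python3 -m jog '[24,0.18,-0.05,0,-0.08, 24,0,0,0.25,0, 24,0,0,0,0, 5,0,0,0,0, 5,0,0,0,0, 5,0,0,0,0, 5,0,0,0,0]' 12; python3 h.py
```

```text
clock: 17.82
position: [0.6972, 0.1723, 0.069]
ee_rot: [2.275, 2.108, 0.081]
force: [-0.8, -0.2, -0.0]
width: 0.096
t17.82 xs 115.2 ys 84.6 z 69.0 jawyaw -4.39 (want -4.25) tilt 3.73 F [-0.8 -0.2 -0. ] w 8.8mm
Fstand x -0.7 y -0.2 th 178.5 r 115.3 (for bar 14 ahead) q [ 0.04  0.81 -0.61  1.52  0.57  0.93 -0.82]
```

```bash
python3 -m jog '[5,0,-0.01,-0.49,0, 5,0,-0.1,-0.47,0, 5,0,-0.18,-0.44,0, 5,0,-0.25,-0.4,0, 5,0,-0.32,-0.34,0, 5,0,0,0,0]'; python3 h.py
```

```text
clock: 18.32
position: [0.6583, 0.1742, 0.1585]
ee_rot: [2.274, 2.104, 0.089]
force: [0.4, 1.7, -0.6]
width: 0.089
t18.32 xs 76.3 ys 83.6 z 158.5 jawyaw -4.50 (want -4.25) tilt 4.10 F [ 0.4  1.7 -0.6] w 8.2mm
Fstand x 0.2 y 1.7 th 129.5 r 119.9 (for bar 14 ahead) q [ 0.07  0.66 -0.67  1.56  0.49  1.02 -0.81]
```

```bash
python3 -m jog '[5,0,-0.43,-0.22,0, 5,0,-0.44,-0.18,0, 5,0,-0.46,-0.1,0, 5,0,-0.46,0,0, 5,0,0,0,0, 5,0,0,0,0]'; python3 h.py; python3 - <<'E'
from h import *
s=get_image("side");cv2.imwrite("pics/e.png",cv2.resize(s[130:290,230:390],None,fx=3,fy=3,interpolation=2)[:,:,::-1])
E
```

```text
clock: 18.82
position: [0.5982, 0.1804, 0.186]
ee_rot: [2.265, 2.084, 0.136]
force: [-0.2, -0.5, -1.1]
width: 0.091
t18.82 xs 15.9 ys 85.3 z 186.0 jawyaw -4.84 (want -4.25) tilt 6.15 F [-0.2 -0.5 -1.1] w 8.3mm
Fstand x -0.1 y -0.5 th 97.6 r 121.0 (for bar 14 ahead) q [ 0.09  0.54 -0.7   1.71  0.47  0.96 -0.87]
```

View pics/e.png

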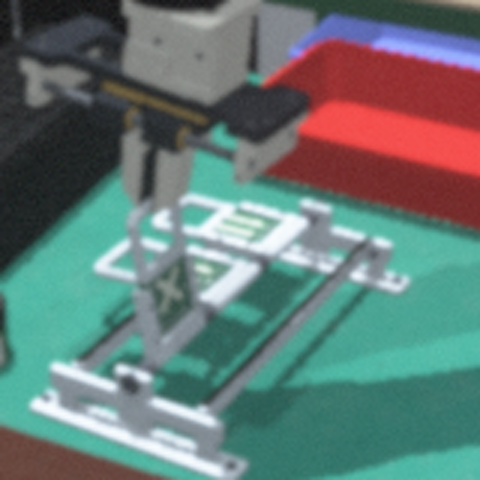

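The reject is close to upright, leaning a few degrees to the far side. I'll draw it out along the frame's line.

```bash
python3 -m jog '[5,0,0,0,0, 5,0,0.09,-0.4,0, 5,0,0.09,-0.4,0, 5,0,0.09,-0.4,0, 5,0,0.09,-0.4,0, 5,0,0,0,0]' 15; python3 h.py
```

```text
clock: 19.37
position: [0.6061, 0.1766, 0.2471]
ee_rot: [2.271, 2.088, 0.121]
force: [0.2, 0.5, -1.2]
width: 0.087
t19.37 xs 24.1 ys 82.1 z 247.1 jawyaw -4.87 (want -4.25) tilt 5.44 F [ 0.2  0.5 -1.2] w 8.0mm
Fstand x 0.2 y 0.5 th 97.6 r 182.6 (for bar 14 ahead) q [ 0.11  0.5  -0.73  1.6   0.41  1.09 -0.8 ]
```

```bash
python3 -m jog '[5,0,0,-0.5,0, 5,0,0,-0.4,0, 5,-0.4,-0.1,0,0, 5,-0.8,-0.17,0,0, 5,-0.8,-0.17,0,0, 5,-0.8,-0.17,0,0, 5,-0.8,-0.17,0,0, 5,-0.8,-0.17,0,0, 5,-0.8,-0.17,0,0, 5,-0.8,-0.17,0,0, 5,-0.8,-0.17,0,0, 5,-0.8,-0.17,0,0, 5,-0.8,-0.17,0,0, 5,-0.8,-0.17,0,0, 5,-0.8,-0.17,0,0, 5,-0.6,-0.1,0,0, 5,-0.3,0,0,0, 5,0,0,0,0]'; python3 h.py; python3 - <<'E'
from h import *
s=get_image("side");print(observe()["position"]);cv2.imwrite("pics/f.png",cv2.resize(s[90:290,230:450],None,fx=3,fy=3,interpolation=2)[:,:,::-1])
E
```

```text
clock: 20.87
position: [0.4666, -0.2717, 0.2408]
ee_rot: [2.296, 2.104, 0.104]
force: [0.3, 0.3, -0.8]
width: 0.088
t20.87 xs -81.8 ys -375.3 z 240.8 jawyaw -5.08 (want -4.25) tilt 4.11 F [ 0.3  0.3 -0.8] w 8.1mm
Fstand x 0.3 y 0.4 th 64.9 r 193.0 (for bar 14 ahead) q [ 1.    0.37 -0.7   1.79  0.22  1.02  0.14]
[ 0.46679299 -0.27018789  0.2407001 ]
```

View pics/f.png

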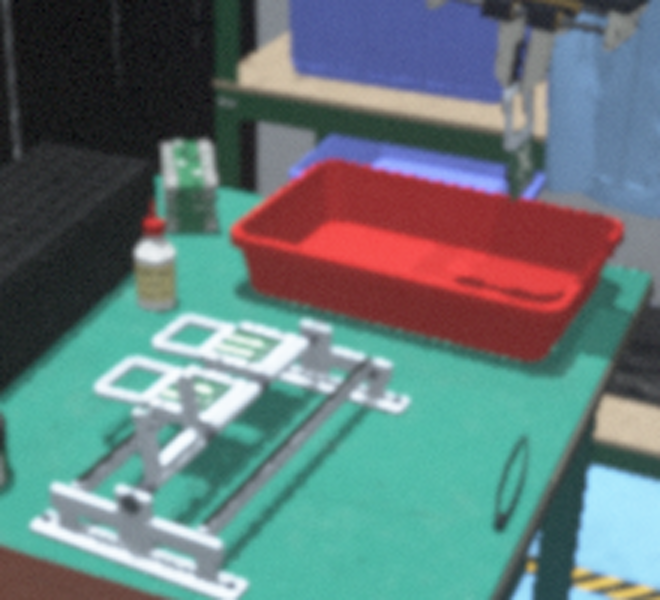

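The reject hangs vertically from the gripper over the bin, with the empty frame standing upright behind. I lower it slowly.

```bash
python3 -m jog '[5,0.22,0,0,0, 5,0,0,0.5,0, 5,0,0,0.6,0, 5,0,0,0.6,0, 5,0,0,0.5,0, 5,0,0,0.3,0, 5,0,0,0,0]'; python3 h.py; python3 -m jog '[5,0,0,0.1,0, 5,0,0,0.1,0, 5,0,0,0,0]'; python3 h.py
```

```text
clock: 21.5
position: [0.4819, -0.2385, 0.1396]
ee_rot: [2.275, 2.127, 0.12]
force: [-1.2, -0.3, -2.1]
width: 0.091
t21.50 xs -69.0 ys -341.0 z 139.6 jawyaw -3.93 (want -4.25) tilt 4.62 F [-1.2 -0.3 -2.1] w 8.4mm
Fstand x -1.2 y -0.4 th 46.8 r 100.8 (for bar 14 ahead) q [ 0.89  0.48 -0.66  1.92  0.33  0.8  -0.  ]
clock: 21.75
position: [0.4847, -0.2323, 0.1326]
ee_rot: [2.267, 2.136, 0.124]
force: [0.9, 0.6, -1.7]
width: 0.09
t21.75 xs -66.7 ys -334.7 z 132.6 jawyaw -3.50 (want -4.25) tilt 4.75 F [ 0.9  0.6 -1.7] w 8.3mm
Fstand x 0.8 y 0.7 th 45.0 r 94.2 (for bar 14 ahead) q [ 0.87  0.49 -0.66  1.93  0.34  0.78 -0.01]
```

```bash
python3 -m jog '[5,-0.4,0,0,0.06, 5,-0.3,0,0,0.06, 5,0,0,0.12,0, 5,0,0,0.12,0, 5,0,0,0,0]'; python3 h.py; python3 -m jog '[5,0,0,0.12,0, 5,0,0,0.1,0, 5,0,0,0,0]'; python3 h.py
```

```text
clock: 22.17
position: [0.4857, -0.2621, 0.124]
ee_rot: [2.279, 2.117, 0.126]
force: [-0.3, -0.0, -1.2]
width: 0.088
t22.17 xs -63.5 ys -364.3 z 124.0 jawyaw -4.31 (want -4.25) tilt 4.94 F [-0.3 -0.  -1.2] w 8.0mm
Fstand x -0.3 y -0.0 th 42.4 r 86.0 (for bar 14 ahead) q [ 0.91  0.52 -0.64  1.9   0.35  0.77  0.02]
clock: 22.42
position: [0.4948, -0.262, 0.1206]
ee_rot: [2.267, 2.107, 0.141]
force: [-0.5, 0.2, -0.2]
width: 0.093
t22.42 xs -54.4 ys -363.5 z 120.6 jawyaw -4.29 (want -4.25) tilt 5.78 F [-0.5  0.2 -0.2] w 8.5mm
Fstand x -0.5 y 0.2 th 45.1 r 77.0 (for bar 14 ahead) q [ 0.9   0.53 -0.64  1.9   0.36  0.75  0.01]
```

```bash
python3 -m jog '[5,0,0,-0.15,0, 5,0,-0.35,0,0, 5,0,-0.3,0,0, 5,0,0,0.05,0, 5,0,0,0,0]'; python3 h.py
```

```text
clock: 22.83
position: [0.4675, -0.2585, 0.123]
ee_rot: [2.266, 2.11, 0.141]
force: [0.1, 0.5, -0.9]
width: 0.086
t22.83 xs -81.9 ys -362.1 z 123.0 jawyaw -4.18 (want -4.25) tilt 5.77 F [ 0.1  0.5 -0.9] w 7.8mm
Fstand x 0.1 y 0.5 th 34.8 r 99.8 (for bar 14 ahead) q [ 0.94  0.49 -0.65  1.96  0.35  0.73  0.03]
```

```bash
python3 -m jog '[5,0,0.2,0.15,0, 5,0,0.4,0.1,0, 5,0,0.5,0.2,0, 5,0,0.45,0.25,0, 5,0,0,0,0]' 6; python3 h.py
```

```text
clock: 23.25
position: [0.5372, -0.2638, 0.0999]
ee_rot: [2.266, 2.104, 0.142]
force: [0.0, -0.2, -0.2]
width: 0.095
t23.25 xs -12.0 ys -362.1 z 99.9 jawyaw -4.35 (want -4.25) tilt 5.86 F [ 0.  -0.2 -0.2] w 8.7mm
Fstand x 0.0 y -0.2 th 70.5 r 35.9 (for bar 14 ahead) q [ 0.82  0.6  -0.6   1.83  0.4   0.75 -0.04]
```

```bash
python3 -m jog '[5,0,0.25,0.35,0, 5,0,0.15,0.35,0, 5,0,0.05,0.3,0, 5,0,0,0,0]' 6; python3 h.py; python3 - <<'E'
from h import *
s=get_image("side");cv2.imwrite("pics/g.png",cv2.resize(s[110:220,300:450],None,fx=4,fy=4,interpolation=2)[:,:,::-1])
E
```

```text
clock: 23.58
position: [0.5643, -0.2636, 0.0588]
ee_rot: [2.264, 2.104, 0.145]
force: [-1.4, 0.4, -0.4]
width: 0.096
t23.58 xs 15.0 ys -359.9 z 58.8 jawyaw -4.30 (want -4.25) tilt 6.03 F [-1.4  0.4 -0.4] w 8.8mm
Fstand x -1.4 y 0.3 th -154.3 r 16.7 (for bar 14 ahead) q [ 0.77  0.68 -0.56  1.8   0.44  0.7  -0.08]
```

View pics/g.png

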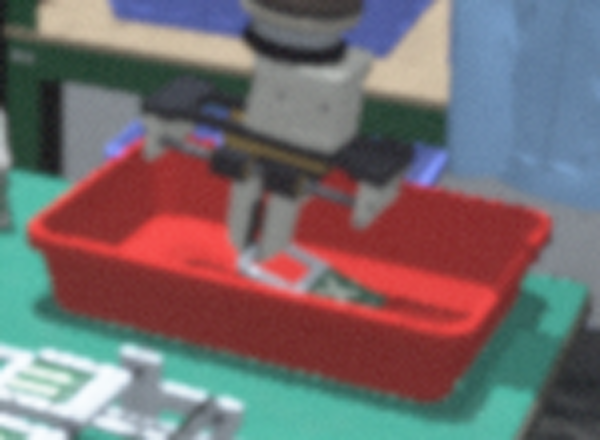

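The module lies at a slant in the bin, solder side up, and the fingers clear the bin walls. I keep lowering.

```bash
python3 -m jog '[5,0,0,0.25,0, 5,0,0,0.2,0, 5,0,0,0,0]'; python3 h.py;python3 -m jog '[5,0,0,0.12,0, 5,0,0,0.06,0, 5,0,0,0,0]'; python3 h.py
```

```text
clock: 23.88
position: [0.5654, -0.2633, 0.0408]
ee_rot: [2.264, 2.103, 0.145]
force: [0.2, -0.2, 0.0]
width: 0.093
t23.88 xs 16.1 ys -359.6 z 40.8 jawyaw -4.32 (want -4.25) tilt 6.03 F [ 0.2 -0.2  0. ] w 8.5mm
Fstand x 0.2 y -0.2 th -122.6 r 29.9 (for bar 14 ahead) q [ 0.75  0.7  -0.54  1.81  0.46  0.67 -0.1 ]
clock: 24.13
position: [0.5657, -0.2634, 0.0333]
ee_rot: [2.264, 2.102, 0.144]
force: [0.8, 0.2, -0.4]
width: 0.096
t24.13 xs 16.4 ys -359.7 z 33.3 jawyaw -4.36 (want -4.25) tilt 6.03 F [ 0.8  0.2 -0.4] w 8.8mm
Fstand x 0.8 y 0.3 th -116.6 r 36.6 (for bar 14 ahead) q [ 0.75  0.71 -0.53  1.81  0.47  0.65 -0.1 ]
```

```bash
python3 -m jog '[5,0,0,0.07,0, 5,0,0,0.05,0, 5,0,0,0.04,0, 5,0,0,0,0]'; python3 h.py
```

```text
clock: 24.47
position: [0.5663, -0.2635, 0.0292]
ee_rot: [2.263, 2.101, 0.143]
force: [0.1, 0.2, -0.3]
width: 0.096
t24.47 xs 17.0 ys -359.7 z 29.2 jawyaw -4.37 (want -4.25) tilt 6.03 F [ 0.1  0.2 -0.3] w 8.8mm
Fstand x 0.1 y 0.2 th -114.8 r 40.5 (for bar 14 ahead) q [ 0.74  0.72 -0.53  1.81  0.47  0.64 -0.11]
```

```bash
python3 -m jog '[5,0,0,0.06,0, 5,0,0,0.05,0, 5,0,0,0,0]'; python3 h.py; python3 -m jog '[11,0,0,0,0, 14,0,0,0,0, 20,0,0,0,0, 24,0,0,0,0, 24,0,0,-0.15,0, 24,0,0,-0.4,0, 24,0,0,-0.8,0, 24,0,0,-0.8,0, 24,0,0,-0.8,0, 10,0,0,-0.4,0, 10,0,0,0,0]'; python3 h.py
```

```text
clock: 24.72
position: [0.5664, -0.2636, 0.0296]
ee_rot: [2.262, 2.099, 0.139]
force: [0.5, 0.1, -0.2]
width: 0.095
t24.72 xs 17.1 ys -359.8 z 29.6 jawyaw -4.36 (want -4.25) tilt 5.99 F [ 0.5  0.1 -0.2] w 8.8mm
Fstand x 0.4 y 0.2 th -115.1 r 40.3 (for bar 14 ahead) q [ 0.74  0.72 -0.52  1.82  0.48  0.64 -0.11]
clock: 25.63
position: [0.5502, -0.2655, 0.1672]
ee_rot: [2.266, 2.105, 0.137]
force: [-0.5, -0.4, -0.5]
width: 0.165
t25.63 xs 1.1 ys -362.9 z 167.2 jawyaw -4.29 (want -4.25) tilt 5.70 F [-0.5 -0.4 -0.5] w 15.1mm
Fstand x -0.5 y -0.5 th 90.6 r 101.2 (for bar 14 ahead) q [ 0.84  0.54 -0.64  1.74  0.34  0.9   0.01]
```

Released. Now I go back and push the empty left frame flat again.

```bash
python3 -m jog '[0,0,0,-0.6,0, 0,0.4,-0.1,-0.4,0, 0,0.78,-0.1,0,0, 0,0.78,-0.1,0,0, 0,0.78,-0.1,0,0, 0,0.78,-0.1,0,0, 0,0.78,-0.1,0,0, 0,0.78,-0.1,0,0, 0,0.78,-0.1,0,0, 0,0.78,-0.1,0,0, 0,0.78,-0.1,0,0, 0,0.78,-0.1,0,0, 0,0.78,-0.1,0,0, 0,0.7,-0.1,0,0, 0,0.5,0,0,0, 0,0,0,0,0, 0,0,0,0,0]'; python3 h.py; python3 - <<'E'
from h import *
s=get_image("side");cv2.imwrite("pics/i.png",cv2.resize(s[110:290,230:440],None,fx=3.5,fy=3.3,interpolation=2)[:,:,::-1])
E
```

```text
clock: 27.05
position: [0.5195, 0.1585, 0.2095]
ee_rot: [2.276, 2.102, 0.128]
force: [-0.4, -0.5, -0.8]
width: 0.005
t27.05 xs -60.9 ys 57.7 z 209.5 jawyaw -4.62 (want -4.25) tilt 5.28 F [-0.4 -0.5 -0.8] w 0.5mm
Fstand x -0.3 y -0.5 th 67.0 r 155.9 (for bar 14 ahead) q [ 0.16  0.39 -0.73  1.86  0.36  0.92 -0.81]
```

View pics/i.png

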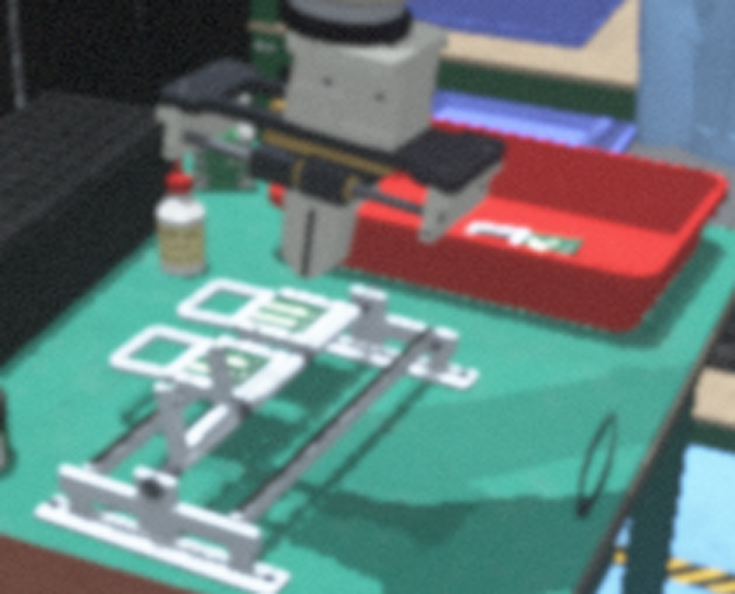

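The reject lies flat in the bin. The empty frame leans slightly to the far side at crop (195,410). I lower behind it and push.

```bash
python3 -m jog '[0,0,0,0.7,0, 0,0,0,0.8,0, 0,0,0,0.7,0, 0,0,0,0,0, 0,0,0,0,0]'; python3 h.py; python3 -m jog '[0,0,0.4,0,0, 0,0,0.4,0,0, 0,0,0.4,0,0, 0,0,0.4,0,0, 0,0,0,0,0]'; python3 h.py
```

```text
clock: 27.52
position: [0.5294, 0.1544, 0.1194]
ee_rot: [2.282, 2.092, 0.128]
force: [-0.2, 0.0, -0.1]
width: 0.007
t27.52 xs -50.7 ys 54.3 z 119.4 jawyaw -5.06 (want -4.25) tilt 5.35 F [-0.2  0.  -0.1] w 0.6mm
Fstand x -0.2 y 0.0 th 46.5 r 73.7 (for bar 14 ahead) q [ 0.09  0.51 -0.65  1.94  0.48  0.75 -0.92]
clock: 27.93
position: [0.5946, 0.1439, 0.1313]
ee_rot: [2.285, 2.086, 0.125]
force: [1.4, 0.1, 1.0]
width: 0.007
t27.93 xs 15.0 ys 48.7 z 131.3 jawyaw -5.28 (want -4.25) tilt 5.29 F [1.4 0.1 1. ] w 0.7mm
Fstand x 1.4 y 0.2 th 103.0 r 67.0 (for bar 14 ahead) q [ 0.11  0.58 -0.64  1.78  0.48  0.84 -0.84]
```

```bash
python3 -m jog '[0,0.2,0.3,0.15,0.1, 0,0.05,0.4,0.2,0, 0,0,0.3,0.3,0, 0,0,0.2,0.4,0, 0,0,0,0,0]'; python3 h.py
```

```text
clock: 28.35
position: [0.6484, 0.1469, 0.101]
ee_rot: [2.299, 2.066, 0.132]
force: [-0.6, -0.1, -0.1]
width: 0.002
t28.35 xs 68.5 ys 55.6 z 101.0 jawyaw -6.21 (want -4.25) tilt 5.61 F [-0.6 -0.1 -0.1] w 0.2mm
Fstand x -0.6 y -0.2 th 152.9 r 76.9 (for bar 14 ahead) q [ 0.08  0.68 -0.6   1.68  0.52  0.84 -0.84]
```

```bash
python3 -m jog '[0,0,-0.25,0.1,-0.2, 0,0,-0.1,0.25,0, 0,0,0,0.2,0, 0,0,0,0.1,0, 0,0,0,0,0]'; python3 h.py;  python3 -m jog '[0,0,0,0.1,0, 0,0,0,0.1,0]'; python3 h.py
```

```text
clock: 28.77
position: [0.6473, 0.1465, 0.0872]
ee_rot: [2.271, 2.07, 0.165]
force: [0.2, -0.2, -0.4]
width: 0.008
t28.77 xs 67.4 ys 55.1 z 87.2 jawyaw -5.43 (want -4.25) tilt 7.16 F [ 0.2 -0.2 -0.4] w 0.7mm
Fstand x 0.2 y -0.2 th 162.5 r 70.7 (for bar 14 ahead) q [ 0.08  0.68 -0.58  1.72  0.55  0.78 -0.86]
clock: 28.93
position: [0.6479, 0.147, 0.0812]
ee_rot: [2.271, 2.07, 0.167]
force: [1.9, 0.3, 3.2]
width: 0.006
t28.93 xs 67.9 ys 55.7 z 81.2 jawyaw -5.43 (want -4.25) tilt 7.25 F [1.9 0.3 3.2] w 0.5mm
Fstand x 1.9 y 0.4 th 167.4 r 69.6 (for bar 14 ahead) q [ 0.07  0.69 -0.58  1.72  0.56  0.77 -0.86]
```

```bash
python3 -m jog '[0,0,-0.05,0.12,0, 0,0,-0.05,0.12,0, 0,0,0,0.12,0]'; python3 h.py
```

```text
clock: 29.18
position: [0.6534, 0.147, 0.0709]
ee_rot: [2.266, 2.06, 0.186]
force: [1.3, 0.3, 1.1]
width: 0.001
t29.18 xs 73.4 ys 56.1 z 70.9 jawyaw -5.61 (want -4.25) tilt 8.14 F [1.3 0.3 1.1] w 0.1mm
Fstand x 1.3 y 0.4 th 176.2 r 73.6 (for bar 14 ahead) q [ 0.06  0.7  -0.56  1.73  0.58  0.73 -0.88]
```

```bash
python3 -m jog '[0,0,0,-0.6,0, 0,0,0,-0.5,0, 0,0,-0.4,0,0, 0,0,-0.4,0,0, 0,0,0,0,0]'; python3 h.py; python3 -m jog '[0,0,0,0.5,0, 0,0,0,0.2,0, 0,0,0,0,0]'; python3 h.py
```

```text
clock: 29.6
position: [0.6292, 0.1469, 0.1178]
ee_rot: [2.259, 2.041, 0.218]
force: [-1.1, -0.4, -0.5]
width: 0.011
t29.60 xs 49.3 ys 54.2 z 117.8 jawyaw -6.03 (want -4.25) tilt 9.66 F [-1.1 -0.4 -0.5] w 1.0mm
Fstand x -1.1 y -0.5 th 133.6 r 71.5 (for bar 14 ahead) q [ 0.09  0.6  -0.6   1.78  0.55  0.75 -0.89]
clock: 29.85
position: [0.6459, 0.1466, 0.0987]
ee_rot: [2.251, 2.024, 0.249]
force: [-0.8, -0.4, 0.7]
width: 0.005
t29.85 xs 66.0 ys 55.1 z 98.7 jawyaw -6.36 (want -4.25) tilt 11.13 F [-0.8 -0.4  0.7] w 0.4mm
Fstand x -0.8 y -0.4 th 153.6 r 73.7 (for bar 14 ahead) q [ 0.07  0.63 -0.57  1.78  0.59  0.7  -0.92]
```

```bash
python3 -m jog '[0,0,0,-0.5,0, 0,0,-0.4,-0.2,-0.2, 0,0,-0.25,0,-0.1, 0,0,0,0,0]'; python3 h.py; python3 -m jog '[0,0,-0.1,0.35,0, 0,0,-0.1,0.35,0, 0,0,-0.1,0.25,0, 0,0,-0.1,0.15,0]'; python3 h.py
```

```text
clock: 30.18
position: [0.6111, 0.1484, 0.1191]
ee_rot: [2.219, 2.062, 0.238]
force: [-0.3, -0.5, 0.6]
width: 0.005
t30.18 xs 31.2 ys 54.4 z 119.1 jawyaw -4.42 (want -4.25) tilt 10.74 F [-0.3 -0.5  0.6] w 0.5mm
Fstand x -0.2 y -0.5 th 120.4 r 61.5 (for bar 14 ahead) q [ 0.08  0.57 -0.6   1.84  0.56  0.71 -0.9 ]
clock: 30.52
position: [0.6091, 0.1518, 0.0794]
ee_rot: [2.212, 2.053, 0.253]
force: [-38.2, -23.3, 126.5]
width: 0.005
t30.52 xs 29.0 ys 57.6 z 79.4 jawyaw -4.51 (want -4.25) tilt 11.55 F [-38.2 -23.3 126.5] w 0.5mm
Fstand x -36.4 y -26.0 th 155.1 r 31.9 (for bar 14 ahead) q [ 0.03  0.61 -0.54  1.89  0.64  0.61 -0.98]
```

That press hit something solid and the wrist force read 126 N, over the 120 N limit. I back off at once.

```bash
python3 -m jog '[0,0,0,-0.3,0, 0,0,0,-0.6,0, 0,0,0,-0.8,0, 0,0,0,-0.8,0, 0,0,0,-0.5,0, 0,-0.8,-0.3,0,0, 0,-0.8,-0.5,0,0, 0,-0.8,-0.5,0,0, 0,-0.8,-0.5,0,0, 0,-0.8,-0.5,0,0, 0,-0.8,-0.5,0,0, 0,-0.8,-0.5,0,0, 0,-0.8,-0.5,0,0, 0,-0.8,-0.5,0,0, 0,-0.8,-0.5,0,0, 0,0,0,0,0]'; python3 h.py
python3 - <<'E'
from h import *
s=get_image("side").astype(int);t=get_image("top").astype(int)
cv2.imwrite("pics/s_end.png",s[:,:,::-1]);cv2.imwrite("pics/t_end.png",t[:,:,::-1])
def pts(yc,th,lat):
    r=np.linspace(.012,.066,28);return np.array([np.r_[O+(yc+lat)*EY+EX*(-x*np.cos(th)),.052+x*np.sin(th)] for x in r])
for n,im in(("side",s),("top",t)):
  g=im.min(2)
  for yc in(.086,0,-.086):
    print(n,yc)
    for lat in(-.031,.031):
      o=[]
      for a in range(130,186,5):
        p=np.rint(proj(n,pts(yc,np.radians(a),lat))).astype(int);o.append(int(np.mean(g[p[:,1],p[:,0]])))
      print("  ",lat,o)
E
```

```text
clock: 31.85
position: [0.3621, -0.1621, 0.1419]
ee_rot: [2.218, 2.061, 0.254]
force: [0.4, 0.4, -0.2]
width: 0.004
t31.85 xs -194.1 ys -273.8 z 141.9 jawyaw -4.49 (want -4.25) tilt 11.27 F [ 0.4  0.4 -0.2] w 0.3mm
Fstand x 0.4 y 0.5 th 21.4 r 208.4 (for bar 14 ahead) q [ 1.09  0.24 -0.81  2.3   0.16  0.5   0.11]
side 0.086
   -0.031 [183, 175, 174, 174, 172, 177, 171, 174, 203, 226, 202, 171]
   0.031 [109, 113, 118, 123, 132, 148, 171, 195, 204, 177, 139, 124]
side 0
   -0.031 [195, 185, 180, 177, 176, 184, 184, 178, 200, 222, 187, 161]
   0.031 [194, 207, 210, 200, 200, 207, 212, 220, 221, 190, 141, 131]
side -0.086
   -0.031 [81, 88, 95, 97, 107, 122, 139, 164, 200, 216, 179, 168]
   0.031 [173, 193, 208, 208, 202, 209, 211, 215, 213, 185, 141, 139]
top 0.086
   -0.031 [246, 248, 239, 230, 218, 206, 196, 191, 185, 176, 172, 157]
   0.031 [179, 176, 174, 217, 215, 205, 215, 218, 218, 217, 227, 234]
top 0
   -0.031 [224, 222, 223, 216, 210, 199, 200, 193, 188, 190, 191, 193]
   0.031 [233, 228, 224, 233, 232, 230, 225, 229, 234, 233, 233, 239]
top -0.086
   -0.031 [142, 152, 158, 158, 158, 162, 163, 168, 177, 186, 198, 211]
   0.031 [243, 245, 244, 239, 234, 236, 232, 233, 233, 232, 237, 238][ WARN:0@5.709] global loadsave.cpp:1063 imwrite_ Unsupported depth image for selected encoder is fallbacked to CV_8U.
```

```bash
python3 - <<'E'
from h import *
s=cv2.imread("pics/s_end.png").astype(int);t=cv2.imread("pics/t_end.png").astype(int)
s0=cv2.imread("pics/side0.png").astype(int);t0=cv2.imread("pics/top0.png").astype(int)
xs=np.arange(.092,.132,.002)
for n,im in(("side",s),("top",t)):
  for yc in(0,-.086):
    v=0
    for l in(-.012,0,.012):
      p=proj(n,np.array([np.r_[O+(yc+l)*EY+x*EX,.052] for x in xs])).astype(np.float32)
      v=v+cv2.remap(im.min(2).astype(np.float32),p[:,:1],p[:,1:],1)[:,0]/3
    w=np.clip(v-(v.min()+v.max())/2,0,None);print(n,yc,"bar xs mm %.1f"%(1e3*(w*xs).sum()/w.sum()),v.astype(int))
for n,a,b,bx in(("top jar",t,t0,(255,135,282,165)),("top bottle",t,t0,(368,135,390,160)),("top cutters",t,t0,(188,243,238,268)),("side jar",s,s0,(204,222,234,258)),("side bottle",s,s0,(272,160,292,195)),("side cutters",s,s0,(285,305,335,358))):
  x0,y0,x1,y1=bx;d=np.abs(a-b)[y0:y1,x0:x1].max(2);print(n,"mean diff %.1f, share>40: %.3f"%(d.mean(),(d>40).mean()))
# module in the bin: non-red pixels inside
q=t[165:282,393:472];m=((q[...,2]-q[...,1]<60)).astype(np.uint8)
for c in cv2.findContours(m,0,2)[0]:
  if cv2.contourArea(c)>60:
    r=cv2.minAreaRect(c);print("bin blob",r,ray("top",[np.array(r[0])+[393,165]],.015))
E
python3 h.py
```

```text
side 0 bar xs mm 115.1 [ 99  97  95  93  95  99 107 125 151 181 208 224 225 213 185 150 120  99
  89  84  83]
side -0.086 bar xs mm 115.1 [101 101 101  99 100 105 113 130 154 183 208 221 222 211 188 155 125 104
  92  86  85]
top 0 bar xs mm 112.7 [ 34  32  31  34  39  44  58  98 155 208 237 240 205 137  80  58  59  63
  66  69  72]
top -0.086 bar xs mm 112.7 [ 31  30  31  34  39  43  57  97 155 209 238 241 202 132  73  50  50  53
  55  57  57]
top jar mean diff 3.3, share>40: 0.000
top bottle mean diff 4.1, share>40: 0.000
top cutters mean diff 3.7, share>40: 0.000
side jar mean diff 3.8, share>40: 0.000
side bottle mean diff 4.5, share>40: 0.001
side cutters mean diff 4.1, share>40: 0.000
bin blob ((18.848360061645508, 103.16802978515625), (35.58054733276367, 28.971437454223633), 5.19442892074585) [[ 0.41268757 -0.21348001  0.015     ]]
bin blob ((31.56637191772461, 66.00442504882812), (21.219560623168945, 35.58766555786133), 3.814074993133545) [[ 0.51918322 -0.25352282  0.015     ]]
t31.95 xs -190.1 ys -269.4 z 143.3 jawyaw -4.21 (want -4.25) tilt 11.50 F [ 0.2 -0.4 -0.8] w 0.9mm
Fstand x 0.2 y -0.3 th 22.1 r 205.2 (for bar 14 ahead) q [ 1.08  0.24 -0.81  2.3   0.17  0.5   0.1 ]
```

```bash
python3 -m jog '[10,0,0,-0.3,0, 10,0,0,0,0, 10,0,0,0,0]'; python3 -c "
from cell import *
print(sign_off())"
```

```text
clock: 32.2
position: [0.3659, -0.1561, 0.1551]
ee_rot: [2.209, 2.068, 0.263]
force: [0.6, -0.4, -0.9]
width: 0.102
the job is handed in; nothing more can be done
None
```

The job is laid out as asked, but one press exceeded the 120 N wrist-force limit, so the attempt may be judged failed. I handed it in at 32.2 s of the 69 s allowed.

**What I did:** I swung all three modules over to the far side. The crossed tape was on the left one. The jar stood in the way of drawing it out flat, so I swung that frame back to about upright. I then drew the module upward, lowered it into the red bin until its edge touched the floor, laid it flat and let go. Last, I pushed the empty frame back down.

**Last checks:**
- **Frames:** all three read flat on the far side in the side view.
- **Good modules:** both show parallel strips. Their grip bars measure 112.7 mm from the rod in the top view, against 112 mm when home. The side view gave 115.1 mm for both, which I put down to camera calibration because each pushed back 15–21 N when I pressed it inward.
- **Reject:** it lies flat inside the bin at about (0.52, -0.25).
- **Bystanders:** the jar, bottle and cutters are unchanged in both views.
- **Robot:** it was clear of everything at hand-in.

**What went wrong:**
- **Force limit:** pushing the empty frame flat, the closed fingertips hit the stand or the already-flat frame. The wrist force read about 126 N vertically, roughly 134 N in total. I backed off at once, and the checks above, made afterwards, show nothing displaced.
- **Tool tilt:** the tool had drifted to about 11° of tilt by then, and the moves give no way to correct that.

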